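# Push the laundry carton and the tin home in the counter organiser

## Robot

A 6-joint arm with a two-finger parallel gripper is mounted at the origin on the work surface. World frame = base frame: x ahead of the robot, y to its left, z up, the work surface at z = 0. Lengths are in mm, angles in rad, forces in N, time in s.
With the tool pointing down it reaches from about 275 to 1000 mm from the base axis. Payload 8.4 kg.
Tool frame: the origin (TCP) lies midway between the tips of the shut fingers; the grasp point (between the pads) lies 19 mm behind it; z points along the fingers, y is the line along which they close (so a half turn about z gives the same grasp; the last joint's range is limited). The gripper opens to 85 mm and grips with 20 to 120 N. Pads are 22 mm wide; open, the fingers measure 114 mm over their backs; the gripper's body (76 mm by 85 mm) begins 54 mm behind the grasp point. The pads swing forward as they close: fully open they stand 13 mm farther back than shut.
Start: joints at [1.269, 0.353, 1.633, -0, 1.155, -0.002], TCP at [184.579, 597.125, 231.281] pointing down, gripper open.
Joint ranges: [-2.63, 2.63], [-0.92, 2.1], [0.06, 2.66], [-1.3, 4.44], [0, 2.69], [-3.02, 3.02]. Speed limits (rad/s): [2.22, 2.22, 2.79, 3.14, 3.14, 3.14].

## Interface

Orientations are given as [roll, pitch, yaw] about the fixed x, y, z axes, in that order (R = Rz(yaw) Ry(pitch) Rx(roll)).
In Python, from rig import r, cams gives the robot as it stands. The module is installed in compiled form; this text tells all that it offers.
- The arm moves only by the tool send_rows, never from a script. Its argument "targets" is one flat list of numbers, 7 for each row, row after row: the shift along the tool's x, y, z in m, then the turn, a rotation vector about the tool's x, y, z in rad, then the opening, from -1 (shut) to 1 (fully open). In form: [tx, ty, tz, wx, wy, wz, fingers, tx, ty, tz, wx, wy, wz, fingers, ...]. A call has 1 to 12 rows; each row is the pose to reach, as a shift and turn from the pose commanded when the call began, along the tool's axes at that moment; what a row does not reach only later rows make up. A row lasts 1/12 s, in which the tool goes at most 41.7 mm and 7.16 degrees, less where a joint would pass 70% of its speed; a pose out of reach is approached as far as the arm can. A call with a gripper value outside its range is refused whole. The fingers move at their own pace and stop on an object; "grip_force" is the grip in N (left out, the last holds). Time passes only in rows, so rows that repeat a pose let the fingers close. It gives the time, the measured TCP pose, the force, the opening and the grip force at its end, in the units of the state.
- r.sense(): the state, without advancing time (a new reading comes with each control period).
- cams.grab_frame(name): name is "scene" or "side" or "wrist"; returns a dict with "color" (400x640x3 uint8, blue, green, red), "fx", "fy", "cx", "cy" (pixels), "k1" (the pictures are not rectified: a ray, as slopes to the right and down, at radius r is drawn at 1 + k1 r^2 times it, then the intrinsics apply), "xyz" and "attitude" of the camera in the world. Camera axes: x right, y down, z forward; pixel columns grow to the right and rows downward; lengths in mm; the calibration is good to about 2 mm. A picture is of the moment at which its call begins. There is no depth.
- r.sign_off(): hands the job in; it is judged then, once.
The state is a dict: "clock": time; "qpos": joint angles; "qvel": joint speeds; "joint_efforts": joint torques, N m; "eef_pos": TCP position; "tcp_rot": TCP orientation; "contact_force": force on the tool from outside, world axes, zero at the start; "wrist_torque": the same for the moment, N m; "opening": opening from 0.0 (shut) to 1.0 (fully open); "grasp_force": force on a finger pad.
Only numpy, scipy, OpenCV 4.12 (cv2) and the standard library are available. Lean on these libraries where they do the work, as an engineer would, in place of code of your own. Each camera call takes 0.05 s, during which the arm holds its last target. There are 200 camera calls.

## Task

Tidy the laundry counter: push the cardboard carton and the round tin along the counter into the two bays of the low white organiser, one in each bay, the carton end-on, until each is fully home and the carton is flush against the back wall. Only push them: both stay flat on the counter, never lifted or tipped. Leave the other things where they are.

Things in the scene. Friction and masses are not known exactly. Their poses are not given: they have to be found in the camera images.
- organiser: Low white organiser fixed to the counter, 228 (x) by 90 mm (y), walls 25 high, 6 thick, no floor or top. Two equal bays, each 105 mm wide, axes at its x = -55.5 and +55.5 mm, open at its -y end (mouth y = -45), closed by the back wall (inner face y = +39). Things go in along its +y, which points to the robot's left (world +y) within 0.18 rad. Origin: centre of the footprint, on the counter.
- bay_a (a point): Point on the counter at the middle of the back wall's inner face in the bay at the organiser's -x (nearer the robot).
- bay_b (a point): The same point in the bay at the organiser's +x (farther from the robot).
- carton: Loose closed cardboard carton, 75 (x) by 110 (y) by 50 mm high, 0.35 to 0.7 kg. Origin: centre of its underside. Starts 165 to 205 mm from the organiser's centre before one bay's mouth, up to 16 mm off that bay's axis, its y within 0.2 rad of the organiser's y. Home: short end against the back wall (centre at organiser y = -16 mm); it then sticks out of the mouth by 26 mm.
- tin: Loose closed round dark steel tin with a flat lid, 80 mm across, 50 mm high, 0.28 to 0.56 kg. Origin: centre of its underside. Starts likewise before the other bay; which of the two stands before which bay varies. Home: its side against the back wall (centre at organiser y = -1 mm), its rear about level with the mouth.
- scoop: Bystander: clear plastic measuring cup, 54 mm across, 45 mm high, upright on the counter beyond the organiser's far (+x) side. Origin: centre of its underside.
- peg: Bystander: wooden clothes peg lying on the counter on the near (-x) side of the organiser, 21 by 72 by 10 mm. Origin: centre of its underside.
- brush: Bystander: wooden brush, 200 mm long, lying on the counter to the robot's right. Origin: middle of its underside.
- dish: Bystander: white bowl, 130 mm across, 35 mm high, with a grey 66 mm dryer ball in it, to the robot's left. Origin: centre of its underside.
There are look-alikes about, which are no part of the job. Leave any green, orange or red look-alike of the tin alone.

How it is judged:
By the outcome, as a careful person would: the job done as asked, in the order asked, and still so for the second after the job is handed in, with the robot touching nothing.
It also fails if it takes over 54 s, if anything falls off the work surface, if the arm or the gripper's body presses on something with over 40 N, if the wrist force passes 120 N, or if a joint passes its speed limit or range.

## Working session

There is one attempt and no reset: what is moved stays moved. The work goes in short steps, Python scripts to look and compute and a tool call to move; the robot and the scene stay as the last step left them, time stands still between calls to the robot, and variables do not carry over. Pictures are saved under pics/ and viewed, at most 11 in all, crops included, and the job is handed in when it is done.

Besides the shell and the picture viewer there is one more tool, called after "Call:" by a JSON object that holds its "op" and its "data", one argument or row to a line. send_rows: Moves the arm, as the interface text tells. Its arguments: {"type":"object","properties":{"targets":{"type":"array"},"grip_force":{"type":"number"}},"required":["targets"]}

```bash
mkdir -p pics; cat > h.py <<'E'
import numpy as np, cv2
from scipy.spatial.transform import Rotation as R
def ray(f,u,v):
    x,y=(u-f['cx'])/f['fx'],(v-f['cy'])/f['fy']
    K=np.eye(3); p=cv2.undistortPoints(np.array([[[x,y]]],float),K,np.array([f['k1'],0,0,0.]))[0,0]
    # drawn = s*(1+k1 r^2): same as opencv model
    return Rm(f)@np.array([p[0],p[1],1])
def Rm(f):
    a=np.array(f['attitude'],float)
    return a if a.shape==(3,3) else (R.from_euler('xyz',a).as_matrix() if a.size==3 else R.from_quat(a).as_matrix())
def pt(f,u,v,z=0):
    d=ray(f,u,v); c=np.array(f['xyz'],float); return c+d*(z-c[2])/d[2]
def proj(f,P):
    q=Rm(f).T@(np.array(P,float)-np.array(f['xyz'])); s=q[:2]/q[2]; s=s*(1+f['k1']*(s@s)); return s*[f['fx'],f['fy']]+[f['cx'],f['cy']]
E
python3 - <<'E'
from rig import r,cams
import cv2,pickle
s=r.sense(); print(s)
for n in ("scene","side"):
    f=cams.grab_frame(n); pickle.dump(f,open(n+'.pkl','wb')); cv2.imwrite(f'pics/{n}0.png',f['color']); print({k:v for k,v in f.items() if k!='color'})
E
```

```text
{'clock': 0.0, 'qpos': array([ 1.26861350e+00,  3.53638313e-01,  1.63414186e+00, -1.89721999e-05,
        1.15521520e+00, -2.37987615e-03]), 'qvel': array([-0.00112357, -0.00247504,  0.00093446,  0.00030994, -0.00085608,
       -0.00083276]), 'joint_efforts': array([-2.04978896e-03, -6.05238390e+01, -3.42066658e+01, -1.93101587e-04,
        9.30500304e-03,  7.08375055e-06]), 'eef_pos': array([184.43167981, 596.66024453, 230.56452644]), 'tcp_rot': array([-3.14018990e+00,  1.40082217e-05,  2.84179738e+00]), 'contact_force': array([-1.00155543,  0.0669049 ,  0.58911716]), 'wrist_torque': array([-0.02079701,  0.0290752 ,  0.0133565 ]), 'grasp_force': 0.0, 'opening': 0.9972246564646761}
{'fx': 363.8749862465563, 'fy': 363.8749862465563, 'cx': 322.906749275537, 'cy': 197.0149782491857, 'k1': -0.01393274757615072, 'xyz': array([1302.90647538,   47.99970446,  747.16991327]), 'attitude': array([-2.33357028, -0.02240843,  1.70865642])}
{'fx': 371.23216309040373, 'fy': 371.23216309040373, 'cx': 323.2287988670904, 'cy': 197.67422361087932, 'k1': -0.012887572669008885, 'xyz': array([ 98.79566452, 557.29200878, 469.92607118]), 'attitude': array([-2.10052971, -0.00893075, -2.4739468 ])}
```

View pics/scene0.png

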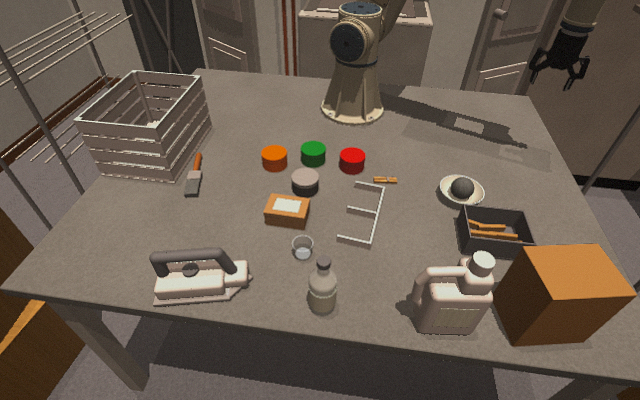

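View pics/side0.png

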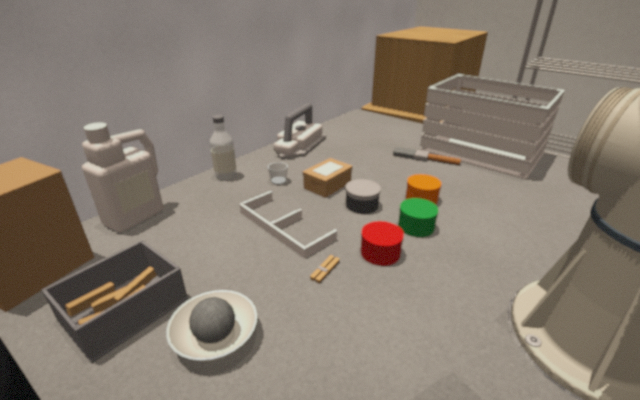

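The scene view shows five candidates. The round tins are orange (274,158), green (313,154), red (352,160) and a dark tin with a grey lid (305,182). The cardboard carton is at (287,211). The dark uncoloured tin fits "dark steel with a flat lid", and it stands before the nearer bay. The carton stands before the farther bay. I'll confirm both in one enlarged crop.

```bash
python3 - <<'E'
import pickle,cv2
f=pickle.load(open('scene.pkl','rb'))['color']
cv2.imwrite('pics/c1.png',cv2.resize(f[140:260,245:405],None,fx=5,fy=5,interpolation=cv2.INTER_CUBIC))
f=pickle.load(open('side.pkl','rb'))['color']
cv2.imwrite('pics/c2.png',cv2.resize(f[145:285,230:430],None,fx=4,fy=4,interpolation=cv2.INTER_CUBIC))
E
```

```text
(no output)
```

View pics/c1.png

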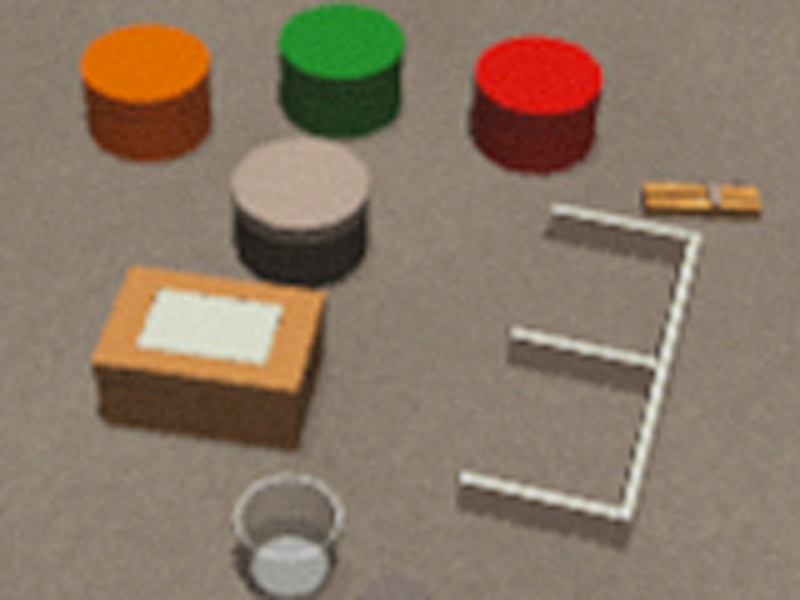

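View pics/c2.png

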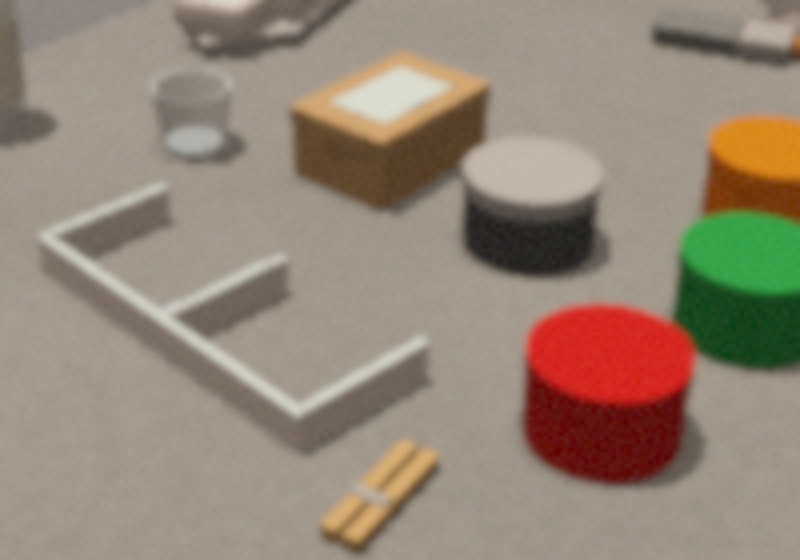

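The crops confirm the grey-lidded dark tin as the one meant: crop 1 (301,186), crop 2 (531,178). The carton top corners in crop 1 are (133,267), (327,291), (302,387) and (93,362). The organiser's U-corners are clear in both crops.

```bash
cat > m.py <<'E'
import pickle; from h import *
from scipy.optimize import least_squares
S=pickle.load(open('scene.pkl','rb'));D=pickle.load(open('side.pkl','rb'))
a=lambda x,y:(S,245+(x+.5)/5-.5,140+(y+.5)/5-.5)
b=lambda x,y:(D,230+(x+.5)/4-.5,145+(y+.5)/4-.5)
def fit(obs,x0,yaw=True):
    def res(x,pr=0):
        out=[]
        for (f,u,v),(lx,ly,lz) in obs:
            c,s=(np.cos(x[2]),np.sin(x[2])) if yaw else (1,0)
            p=pt(f,u,v,lz)[:2]; out+=list(p-[x[0]+c*lx-s*ly,x[1]+s*lx+c*ly])
        return np.array(out)
    q=least_squares(res,x0,loss='soft_l1',f_scale=4); print(np.round(res(q.x).reshape(-1,2),1).tolist()); return q.x
E
python3 - <<'E'
from m import *
# organiser outer top corners
o=[(a(698,234),(-111,42,25)),(a(630,514),(111,42,25)),(a(463,478),(111,-45,25)),(a(554,207),(-111,-45,25)),(a(514,331),(0,-45,25)),
(b(45,237),(111,42,25)),(b(302,412),(-111,42,25)),(b(425,341),(-111,-45,25)),(b(166,186),(111,-45,25)),(b(285,258),(0,-45,25))]
O=fit(o,[500,0,0]);print('org',O)
c=[(a(133,267),(-37.5,-55,50)),(a(327,291),(-37.5,55,50)),(a(302,387),(37.5,55,50)),(a(93,362),(37.5,-55,50)),
(b(405,52),(37.5,-55,50)),(b(490,88),(-37.5,-55,50)),(b(384,139),(-37.5,55,50)),(b(292,105),(37.5,55,50))]
C=fit(c,[500,-150,0]);print('carton',C)
T=[fit([(a(*p),(0,0,50)),(b(*q),(0,0,50))],[0,0,0],False)[:2] for p,q in (((301,185),(531,178)),((341,40),(763,255)),((537,75),(609,351)),((146,64),(780,165)))]
print(T)
sc=fit([(a(289,518),(0,0,45))],[0,0,0],False)[:2]; print('scoop',sc)
Ro=np.array([[np.cos(O[2]),np.sin(O[2])],[-np.sin(O[2]),np.cos(O[2])]])
for n,p in zip(('carton','tin','green','red','orange','scoop'),[C[:2],*T,sc]): print(n,np.round(Ro@(p-O[:2]),1))
print('rel yaw',C[2]-O[2])
E
```

```text
[[0.1, 2.1], [1.5, 1.6], [2.8, 0.8], [1.6, 1.5], [1.2, 2.2], [-1.5, -2.0], [-2.0, -2.4], [-1.0, -1.0], [-0.8, -2.1], [-1.6, -0.9]]
org [581.38277187  75.39697607  18.71211733]
[[1.7, 1.9], [-1.5, 2.1], [-2.7, 4.4], [1.9, 2.0], [-0.1, -5.4], [-2.7, 1.4], [1.7, -7.7], [1.1, -4.2]]
carton [ 6.23396229e+02 -1.30332360e+02 -4.48757977e-02]
[[3.5, -2.2], [-3.5, 2.2]]
[[2.2, 1.6], [-2.2, -1.6]]
[[0.5, 1.5], [-0.5, -1.5]]
[[6.8, -7.1], [-6.8, 7.1]]
[array([496.95904855, -99.13573858]), array([ 352.25445137, -102.42011704]), array([369.99660247,  26.03210434]), array([ 393.68626951, -211.41228653])]
[[-0.0, -0.0]]
scoop [744.02096387 -64.6510231 ]
carton [  69.8 -198. ]
tin [ -59.7 -184.5]
green [-202.6 -207.5]
red [-202.6  -77.9]
orange [-146.6 -309.8]
scoop [ 180.3 -116.4]
rel yaw -18.7569931316683
```

The organiser's yaw is -0.137 (18.712 - 6π). The carton is at yaw -0.045, before the far bay (bay_b), 14 mm off its axis. The tin is before bay_a. I'll push with the fingers half open as a two-point pusher, tool x along the push direction. First I'll travel behind the carton.

```bash
cat > go.py <<'E'
# usage: rel pose list: python3 go.py x y z yaw ; prints shift/turn in tool axes from sensed pose
import sys; from h import *; from rig import r
s=r.sense(); Rt=R.from_euler('xyz',s['tcp_rot'])
x,y,z,w=map(float,sys.argv[1:5])
print('t',np.round(Rt.inv().apply(np.array([x,y,z])-s['eef_pos'])/1000,4),'w',np.round((Rt.inv()*R.from_euler('xyz',[np.pi,0,w])).as_rotvec(),3),'F',np.round(s['contact_force'],1),s['clock'])
E
python3 go.py 619 -225 200 1.526; python3 -c "
from m import *
print([np.round(pt(S,u,v,z)[:2]) for u,v,z in ((192,195,0),(200,155,20),(183,178,0),(208,125,0))])"
```

```text
t [-0.6578 -0.6567  0.0315] w [-1.000e-03  1.000e-03  1.316e+00] F [-0.7 -0.1  0.9] 0.1
[array([ 580., -427.]), array([ 415., -463.]), array([ 511., -484.]), array([ 212., -517.])]
```

Call:
{"op": "send_rows", "data": {
  "targets": [-0.658,-0.657,0.03,0,0,1.316,0,-0.658,-0.657,0.03,0,0,1.316,0,-0.658,-0.657,0.03,0,0,1.316,0,-0.658,-0.657,0.03,0,0,1.316,0,-0.658,-0.657,0.03,0,0,1.316,0,-0.658,-0.657,0.03,0,0,1.316,0,-0.658,-0.657,0.03,0,0,1.316,0,-0.658,-0.657,0.03,0,0,1.316,0,-0.658,-0.657,0.03,0,0,1.316,0,-0.658,-0.657,0.03,0,0,1.316,0,-0.658,-0.657,0.03,0,0,1.316,0,-0.658,-0.657,0.03,0,0,1.316,0]
}}

```text
clock: 1.1
eef_pos: [418.5, 153.3, 215.1]
tcp_rot: [3.142, -0.0, 1.521]
contact_force: [0.5, 0.8, 1.2]
opening: 0.501
grasp_force: 0.0
```

```bash
python3 go.py 619 -225 200 1.526
```

```text
t [-0.368   0.219   0.0151] w [ 0.    -0.    -0.005] F [0.5 0.8 1.2] 1.1
```

Call:
{"op": "send_rows", "data": {
  "targets": [-0.368,0.219,0.015,0,0,-0.005,0,-0.368,0.219,0.015,0,0,-0.005,0,-0.368,0.219,0.015,0,0,-0.005,0,-0.368,0.219,0.015,0,0,-0.005,0,-0.368,0.219,0.015,0,0,-0.005,0,-0.368,0.219,0.015,0,0,-0.005,0,-0.368,0.219,0.015,0,0,-0.005,0,-0.368,0.219,0.015,0,0,-0.005,0,-0.368,0.219,0.015,0,0,-0.005,0,-0.368,0.219,0.015,0,0,-0.005,0,-0.368,0.219,0.015,0,0,-0.005,0,-0.368,0.219,0.015,0,0,-0.005,0]
}}

```text
clock: 2.1
eef_pos: [621.1, -225.0, 199.2]
tcp_rot: [-3.141, 0.0, 1.528]
contact_force: [0.0, 0.1, -0.3]
opening: 0.501
grasp_force: 0.0
```

```bash
python3 go.py 619 -225 200 1.526; python3 - <<'E'
from rig import cams
import cv2,pickle
f=cams.grab_frame('wrist'); pickle.dump(f,open('w1.pkl','wb')); cv2.imwrite('pics/w1.png',f['color']); print(f['xyz'],f['attitude'])
E
```

```text
t [-0.0001 -0.0021 -0.0008] w [-0.     0.     0.002] F [ 0.   0.1 -0.3] 2.1
[ 623.65795541 -149.52289368  341.24431593] [ 2.83982757e+00  1.07605562e-03 -4.33265721e-02]
```

View pics/w1.png

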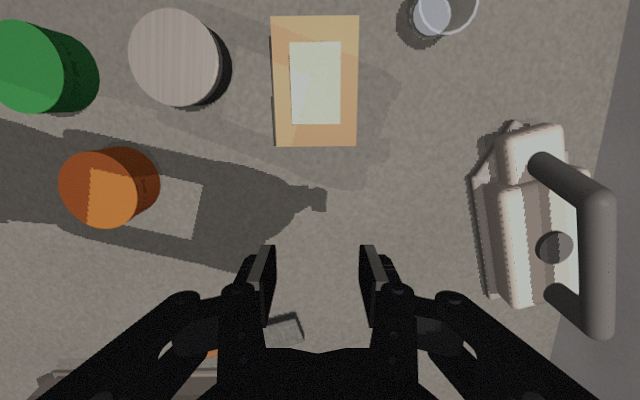

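The wrist view shows the carton top corners at (270,16), (358,15), (359,146) and (275,147). The dark tin's lid is centred near (173,57), with the orange tin well clear to the left.

```bash
python3 - <<'E'
from m import *
W=pickle.load(open('w1.pkl','rb')); w=lambda u,v:(W,u,v)
C=fit([(w(270.5,15.5),(-37.5,55,50)),(w(358.5,14.5),(37.5,55,50)),(w(359,146.5),(37.5,-55,50)),(w(275,147),(-37.5,-55,50))],[620,-130,-.04]);print(C)
th=np.linspace(0,6.28,40); T=least_squares(lambda x:[proj(W,[x[0]+40*np.cos(t),x[1]+40*np.sin(t),50])[i]-0 for t in th for i in ()] or [min(proj(W,[x[0]+40*np.cos(t),x[1]+40*np.sin(t),50])[0] for t in th)-128,max(proj(W,[x[0]+40*np.cos(t),x[1]+40*np.sin(t),50])[0] for t in th)-219,min(proj(W,[x[0]+40*np.cos(t),x[1]+40*np.sin(t),50])[1] for t in th)-8,max(proj(W,[x[0]+40*np.cos(t),x[1]+40*np.sin(t),50])[1] for t in th)-107],[497,-99]).x;print('tin',T)
O=np.array([581.4,75.4]);a=-.137
Ro=np.array([[np.cos(a),np.sin(a)],[-np.sin(a),np.cos(a)]])
print(Ro@(C[:2]-O),Ro@(T-O))
def P(x,y): return np.round(Ro.T@[x,y]+O,1)
ax=np.array([-np.sin(C[2]),np.cos(C[2])])
print('pre',C[:2]-85*ax,'touch',C[:2]-66*ax)
for y in(-150,-100,-60,-16): print(y,P(55.5,y-66))
E
```

```text
[[-0.2, 1.3], [-0.1, 0.8], [2.9, -1.5], [-2.4, -0.6]]
[ 6.22971569e+02 -1.29342990e+02 -2.83678371e-02]
tin [ 497.39042282 -102.08933074]
[  69.14417762 -197.14707724] [ -58.9823766 -187.2996285]
pre [ 620.56062589 -214.30879131] touch [ 621.0995425  -195.31643577]
-150 [ 606.9 -146.2]
-100 [613.7 -96.6]
-60 [619.2 -57. ]
-16 [625.2 -13.4]
```

Call:
{"op": "send_rows", "data": {
  "targets": [0,0,0.04,0,0,0,0,0,0,0.08,0,0,0,0,0,0,0.12,0,0,0,0,0,0,0.15,0,0,0.005,0,0,0,0.172,0,0,0.005,0,0,0,0.184,0,0,0.005,0,0,0,0.184,0,0,0.005,0]
}}

```text
clock: 2.73
eef_pos: [618.0, -220.0, 13.7]
tcp_rot: [-3.137, -0.002, 1.527]
contact_force: [-0.8, -0.1, -0.6]
opening: 0.499
grasp_force: 0.0
```

```bash
python3 go.py 621 -195 14 1.538; python3 - <<'E'
from rig import cams
import cv2
f=cams.grab_frame('scene'); g=cams.grab_frame('wrist')
c=cv2.resize(f['color'][140:240,235:395],None,fx=4,fy=4,interpolation=cv2.INTER_CUBIC)
import numpy as np
cv2.imwrite('pics/s2.png',np.vstack([c,g['color'][:200]]))
E
```

```text
t [ 0.0251  0.0019 -0.0003] w [-0.005 -0.002 -0.011] F [-0.8 -0.1 -0.6] 2.7333
```

View pics/s2.png

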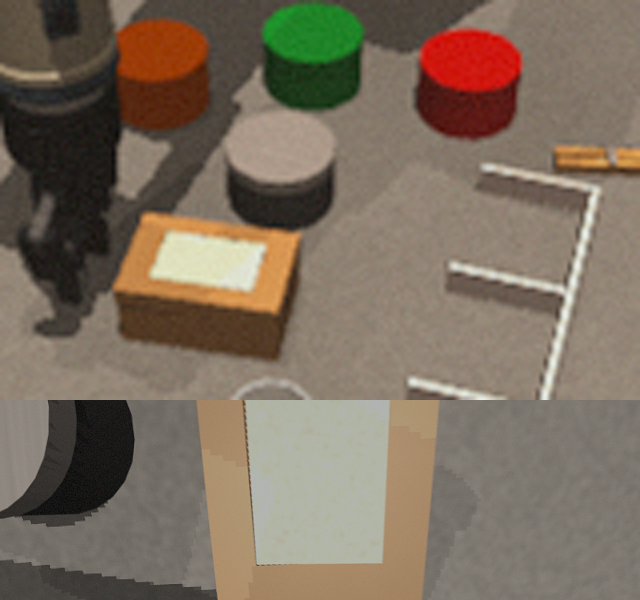

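The gripper stands behind the carton, clear of the tins, and the carton is undisturbed. Now a slow approach and a short push to get flush.

Call:
{"op": "send_rows", "data": {
  "targets": [0.006,0.002,0,0,0,-0.01,0,0.012,0.002,0,0,0,-0.01,0,0.017,0.002,0,0,0,-0.01,0,0.021,0.002,0,0,0,-0.01,0,0.025,0.002,0,0,0,-0.01,0,0.029,0.002,0,0,0,-0.01,0,0.033,0.002,0,0,0,-0.01,0,0.037,0.002,0,0,0,-0.01,0,0.041,0.002,0,0,0,-0.01,0,0.045,0.002,0,0,0,-0.01,0,0.045,0.002,0,0,0,-0.01,0]
}}

```text
clock: 3.75
eef_pos: [624.8, -176.9, 16.5]
tcp_rot: [3.141, 0.0, 1.536]
contact_force: [1.1, -0.3, 0.1]
opening: 0.504
grasp_force: 0.4
```

```bash
python3 go.py 606.9 -146 14 1.52; python3 - <<'E'
from rig import cams
import cv2,pickle
g=cams.grab_frame('wrist'); f=cams.grab_frame('scene');pickle.dump(f,open('scene2.pkl','wb'))
import numpy as np
cv2.imwrite('pics/s3.png',np.vstack([cv2.resize(f['color'][150:240,255:395],(640,411),interpolation=cv2.INTER_CUBIC),g['color'][:180]]))
E
```

```text
t [ 0.0303 -0.019   0.0024] w [0.001 0.    0.016] F [ 1.1 -0.3  0.1] 3.75
```

View pics/s3.png

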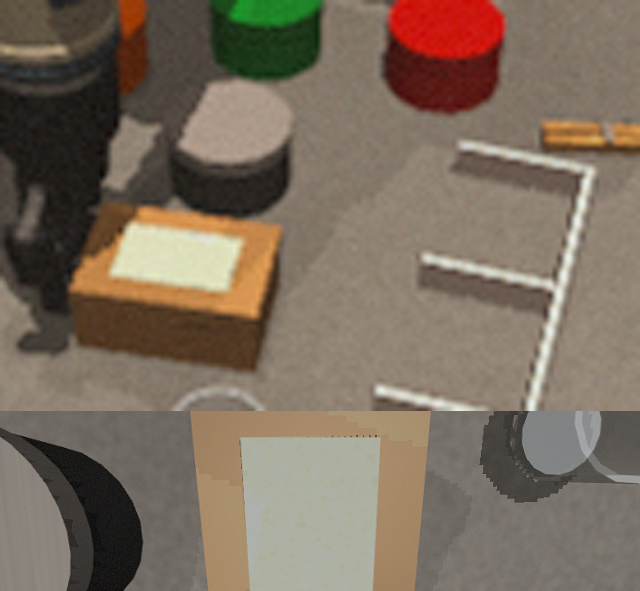

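Contact is made and flush: the carton's front corner moved about 16 mm, now near scene pixel (312,220). It is centred about 2 mm left of the TCP. I'll plan the push path, bending to the bay axis as it goes.

```bash
cat > path.py <<'E'
import sys; from h import *; from rig import r
O=np.array([581.4,75.4]);a=-.137
Ro=np.array([[np.cos(a),np.sin(a)],[-np.sin(a),np.cos(a)]])
def org(): 
    s=r.sense(); p=Ro@(s['eef_pos'][:2]-O); return p, s['tcp_rot'][2]-np.pi/2-a, s
def rows(pts,z=15):
    """pts: TCP (orgx,orgy,relyaw)"""
    p,th,s=org(); Rt=R.from_euler('xyz',s['tcp_rot']); print('now',np.round(p,1),round(th,3),np.round(s['contact_force'],1),s['clock'])
    for x,y,t in pts:
        g=Ro.T@[x,y]+O
        d=Rt.inv().apply(np.array([g[0],g[1],z])-s['eef_pos'])/1000; w=(Rt.inv()*R.from_euler('xyz',[np.pi,0,np.pi/2+a+t])).as_rotvec()
        print((x,round(y,1),round(t,3)),np.round(d,3),np.round(w,3))
E
python3 - <<'E'
from path import *
p,th,s=org(); off=2
cy0=p[1]+65*np.cos(th)
L=[]
for cy in np.arange(-175,-70,8):
    k=min(1,(cy-cy0)/(-70-cy0)); t=th*(1-k); cx0=p[0]-off+65*-np.sin(th); cx=cx0+(55.5-cx0)*k
    L.append((cx+off+65*np.sin(t),cy-65*np.cos(t),t))
rows(L)
E
```

```text
now [  76.9 -244.1] 0.102 [-0.6 -0.9 -0.6] 3.85
(np.float64(76.16497774787223), np.float64(-239.7), np.float64(0.098)) [ 0.004 -0.     0.001] [-0.    -0.     0.004]
(np.float64(74.74425462452913), np.float64(-231.7), np.float64(0.09)) [ 0.013 -0.001  0.001] [-0.    -0.     0.012]
(np.float64(73.3232060128782), np.float64(-223.8), np.float64(0.083)) [ 0.021 -0.002  0.001] [-0.    -0.     0.019]
(np.float64(71.90185869304048), np.float64(-215.8), np.float64(0.075)) [ 0.029 -0.002  0.001] [-0.    -0.     0.026]
(np.float64(70.48023946171767), np.float64(-207.8), np.float64(0.068)) [ 0.037 -0.003  0.001] [-0.    -0.     0.034]
(np.float64(69.0583751307046), np.float64(-199.9), np.float64(0.061)) [ 0.045 -0.003  0.001] [-0.    -0.     0.041]
(np.float64(67.63629252540106), np.float64(-191.9), np.float64(0.053)) [ 0.053 -0.004  0.001] [-0.    -0.     0.049]
(np.float64(66.21401848332275), np.float64(-183.9), np.float64(0.046)) [ 0.061 -0.005  0.001] [-0.    -0.     0.056]
(np.float64(64.79157985261158), np.float64(-176.0), np.float64(0.038)) [ 0.069 -0.005  0.001] [-0.    -0.     0.064]
(np.float64(63.369003490545396), np.float64(-168.0), np.float64(0.031)) [ 0.077 -0.006  0.001] [-0.    -0.     0.071]
(np.float64(61.94631626204721), np.float64(-160.0), np.float64(0.023)) [ 0.085 -0.006  0.001] [-0.    -0.     0.079]
(np.float64(60.52354503819397), np.float64(-152.0), np.float64(0.016)) [ 0.093 -0.007  0.001] [-0.    -0.     0.086]
(np.float64(59.10071669472502), np.float64(-144.0), np.float64(0.008)) [ 0.101 -0.008  0.001] [-0.    -0.     0.094]
(np.float64(57.67785811055028), np.float64(-136.0), np.float64(0.001)) [ 0.109 -0.008  0.001] [-0.    -0.     0.101]
```

Call:
{"op": "send_rows", "data": {
  "targets": [0.005,0,0,0,0,0.004,0,0.013,-0.001,0,0,0,0.012,0,0.021,-0.002,0,0,0,0.019,0,0.029,-0.002,0.001,0,0,0.026,0,0.037,-0.003,0.001,0,0,0.034,0,0.045,-0.003,0.001,0,0,0.041,0,0.053,-0.004,0.001,0,0,0.049,0,0.061,-0.005,0.001,0,0,0.056,0,0.069,-0.005,0.001,0,0,0.064,0,0.076,-0.006,0.001,0,0,0.071,0,0.08,-0.006,0.001,0,0,0.075,0,0.08,-0.006,0.001,0,0,0.075,0]
}}

```text
clock: 4.85
eef_pos: [621.0, -95.8, 15.0]
tcp_rot: [-3.141, -0.001, 1.461]
contact_force: [-0.2, 0.6, -0.4]
opening: 0.494
grasp_force: 0.0
```

```bash
python3 - <<'E'
from path import *
from rig import cams
import pickle
rows([(59,-144,.005),(57.5,-110,0),(57.5,-81,0)])
f=cams.grab_frame('scene');g=cams.grab_frame('wrist');pickle.dump((f,g),open('p4.pkl','wb'))
cv2.imwrite('pics/s4.png',np.vstack([cv2.resize(f['color'][160:250,280:400],(533,400),interpolation=cv2.INTER_CUBIC),cv2.resize(g['color'][:220],(533,183))]))
E
```

```text
now [  62.6 -164.2] 0.027 [-0.2  0.6 -0.4] 4.85
(59, -144, 0.005) [ 0.02  -0.003  0.   ] [-0.001 -0.001  0.022]
(57.5, -110, 0) [ 0.054 -0.004  0.   ] [-0.001 -0.001  0.027]
(57.5, -81, 0) [ 0.083 -0.003  0.   ] [-0.001 -0.001  0.027]
```

View pics/s4.png

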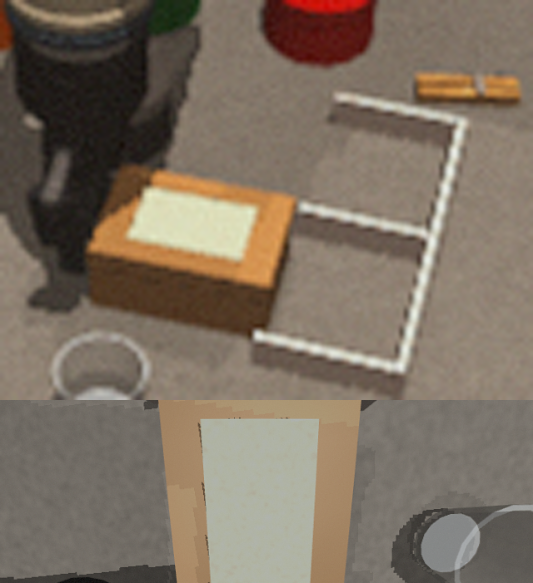

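The carton's front is at the mouth. Its top corners in the crop are (297,198), (277,285) and (90,250). I'll check the centring before it enters.

```bash
python3 - <<'E'
from m import *; from path import Ro,O
f,g=pickle.load(open('p4.pkl','rb'))
c=lambda x,y:(f,280+(x+.5)/4.444-.5,160+(y+.5)/4.444-.5)
C=fit([(c(297,198),(-37.5,55,50)),(c(277,286),(37.5,55,50)),(c(89,250),(37.5,-55,50)),(c(123,165),(-37.5,-55,50))],[620,-30,-.1]);print(Ro@(C[:2]-O),C[2]+.137)
o=fit([(c(463,120),(-111,42,25)),(c(404,366),(111,42,25)),(c(256,334),(111,-45,25)),(c(337,97),(-111,-45,25)),(c(303,206),(0,-45,25))],[581,75,-.137]);print(o)
E
```

```text
[[0.6, -0.1], [0.1, 2.2], [-0.2, -1.1], [-0.5, -0.7]]
[ 59.32597574 -96.02391586] 0.04054209753489675
[[-0.3, -0.6], [-1.5, -0.3], [-0.2, -0.9], [2.1, 0.2], [0.0, 1.7]]
[ 5.82958156e+02  7.70015223e+01 -1.37117022e-01]
```

Call:
{"op": "send_rows", "data": {
  "targets": [0.005,-0.001,0,0,0,0.006,0,0.012,-0.002,0,0,0,0.013,0,0.02,-0.003,0,0,0,0.02,0,0.028,-0.003,0,0,0,0.025,0,0.036,-0.004,0,0,0,0.027,0,0.044,-0.004,0,0,0,0.027,0,0.052,-0.004,0,0,0,0.027,0,0.06,-0.004,0,0,0,0.027,0,0.067,-0.004,0,0,0,0.027,0,0.072,-0.004,0,0,0,0.027,0,0.075,-0.004,0,0,0,0.027,0,0.077,-0.004,0,0,0,0.027,0]
}}

```text
clock: 5.95
eef_pos: [625.7, -19.7, 15.1]
tcp_rot: [-3.141, 0.0, 1.434]
contact_force: [0.2, -2.5, -2.4]
opening: 0.499
grasp_force: 1.2
```

Call:
{"op": "send_rows", "data": {
  "targets": [0.001,0,0,0,0,0,0,0.002,0,0,0,0,0,0,0.003,0,0,0,0,0,0,0.004,0,0,0,0,0,0,0.004,0,0,0,0,0,0]
}}

```text
clock: 6.37
eef_pos: [626.2, -16.2, 15.1]
tcp_rot: [-3.142, -0.0, 1.434]
contact_force: [-0.1, -0.7, -0.6]
opening: 0.505
grasp_force: 0.7
```

```bash
python3 -c "
from path import *
rows([(57.5,-81,0)])"
```

```text
now [ 56.9 -84.6] -0.0 [-0.1 -0.7 -0.6] 6.3667
(57.5, -81, 0) [0.004 0.001 0.   ] [-0. -0. -0.]
```

Call:
{"op": "send_rows", "data": {
  "targets": [0.001,0,0,0,0,0,0,0.002,0,0,0,0,0,0,0.003,0,0,0,0,0,0,0.003,0,0,0,0,0,0]
}}

```text
clock: 6.7
eef_pos: [626.5, -13.6, 15.2]
tcp_rot: [-3.141, 0.001, 1.434]
contact_force: [-1.6, -4.6, -0.5]
opening: 0.496
grasp_force: 2.5
```

Call:
{"op": "send_rows", "data": {
  "targets": [0.001,0,0,0,0,0,0,0.002,0,0,0,0,0,0,0.002,0,0,0,0,0,0]
}}

```text
clock: 6.95
eef_pos: [626.4, -13.4, 15.2]
tcp_rot: [-3.141, 0.003, 1.434]
contact_force: [-3.1, -15.8, 0.9]
opening: 0.501
grasp_force: 8.2
```

Call:
{"op": "send_rows", "data": {
  "targets": [0.001,0,0,0,0,0,0,0.002,0,0,0,0,0,0,0.002,0,0,0,0,0,0]
}}

```text
clock: 7.2
eef_pos: [626.4, -13.3, 15.3]
tcp_rot: [-3.141, 0.005, 1.434]
contact_force: [-5.0, -27.4, 3.3]
opening: 0.499
grasp_force: 13.8
```

The carton is hard against the back wall: force rose to 27 N with no movement, at the expected TCP y. Retreat, lift, and go behind the tin.

```bash
python3 -c "
from path import *
rows([(57.5,-115,0)]);rows([(57.5,-130,0),(-59,-258,0)],105)"
```

```text
now [ 56.7 -81.8] 0.0 [ -5.  -27.4   3.3] 7.2
(57.5, -115, 0) [-0.033  0.001  0.001] [-0.001  0.005  0.   ]
now [ 56.7 -81.8] 0.0 [ -5.  -27.4   3.3] 7.2
(57.5, -130, 0) [-0.049  0.001 -0.089] [-0.001  0.005  0.   ]
(-59, -258, 0) [-0.177 -0.116 -0.089] [-0.001  0.005  0.   ]
```

Call:
{"op": "send_rows", "data": {
  "targets": [-0.01,0,0,0,0,0,0,-0.035,0,0,0,0,0,0,-0.05,0,-0.03,0,0,0,0,-0.055,0,-0.07,0,0,0,0,-0.075,-0.01,-0.09,0,0,0,0,-0.105,-0.04,-0.09,0,0,0,0,-0.135,-0.07,-0.09,0,0,0,0,-0.16,-0.095,-0.09,0,0,0,0,-0.181,-0.116,-0.09,0,0,0,0,-0.181,-0.116,-0.09,0,0,0,0]
}}

```text
clock: 8.03
eef_pos: [483.2, -174.3, 105.1]
tcp_rot: [-3.139, -0.0, 1.432]
contact_force: [0.2, 0.3, -1.7]
opening: 0.497
grasp_force: 0.0
```

```bash
python3 - <<'E'
from path import *
from rig import cams
import pickle
rows([(-59,-258,0)])
f=cams.grab_frame('scene');g=cams.grab_frame('wrist');pickle.dump((f,g),open('p5.pkl','wb'))
cv2.imwrite('pics/s5.png',np.vstack([cv2.resize(f['color'][140:250,280:400],(436,400),interpolation=cv2.INTER_CUBIC),cv2.resize(g['color'][:240],(436,164))]))
E
```

```text
now [ -63.1 -260.8] -0.002 [ 0.2  0.3 -1.7] 8.0333
(-59, -258, 0) [0.003 0.004 0.09 ] [-0.003 -0.    -0.002]
```

View pics/s5.png

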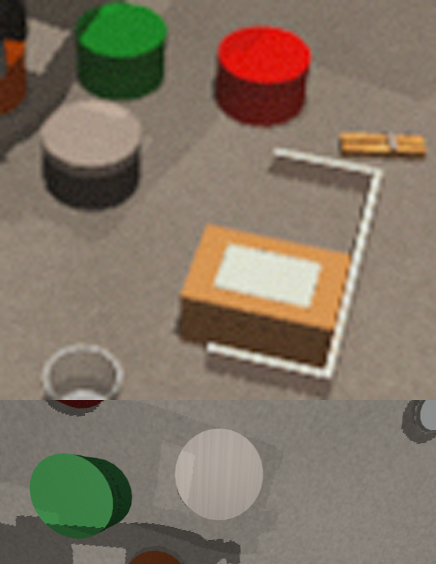

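The carton sits home and straight in the far bay, and the tin is undisturbed: wrist view (321,108), straight ahead of the gripper. Descend behind it.

Call:
{"op": "send_rows", "data": {
  "targets": [0.002,0.001,0.03,0,0,0,0,0.002,0.001,0.06,0,0,0,0,0.002,0.001,0.08,0,0,0,0,0.002,0.001,0.09,0,0,0,0,0.002,0.001,0.09,0,0,0,0]
}}

```text
clock: 8.55
eef_pos: [488.5, -169.8, 13.3]
tcp_rot: [-3.139, -0.001, 1.435]
contact_force: [-0.3, 1.1, 0.2]
opening: 0.5
grasp_force: 0.0
```

```bash
python3 - <<'E'
from path import *; import pickle
f,g=pickle.load(open('p5.pkl','rb'))
print(Ro@(pt(g,321.5,108.5,50)[:2]-O))
rows([(-59,-230,0),(-57,-130,0),(-56,-46,0)])
E
```

```text
[ -58.62251968 -184.85363066]
now [ -58.5 -255.6] 0.001 [-0.3  1.1  0.2] 8.55
(-59, -230, 0) [ 0.026 -0.    -0.002] [-0.003 -0.001  0.001]
(-57, -130, 0) [ 0.126  0.002 -0.002] [-0.003 -0.001  0.001]
(-56, -46, 0) [ 0.21   0.003 -0.002] [-0.003 -0.001  0.001]
```

Call:
{"op": "send_rows", "data": {
  "targets": [0.008,0,-0.001,0,0,0,0,0.015,0,-0.002,0,0,0,0,0.02,0,-0.002,0,0,0,0,0.024,0,-0.002,0,0,0,0,0.028,0,-0.002,0,0,0,0,0.033,0,-0.002,0,0,0,0,0.039,0,-0.002,0,0,0,0,0.046,0,-0.002,0,0,0,0,0.053,0.001,-0.002,0,0,0,0,0.06,0.001,-0.002,0,0,0,0,0.067,0.001,-0.002,0,0,0,0,0.074,0.001,-0.002,0,0,0,0]
}}

```text
clock: 9.55
eef_pos: [500.1, -97.0, 17.2]
tcp_rot: [3.142, 0.0, 1.434]
contact_force: [-0.9, -4.1, 4.4]
opening: 0.498
grasp_force: 2.8
```

Call:
{"op": "send_rows", "data": {
  "targets": [0.007,0,0,0,0,0,0,0.014,0,0,0,0,0,0,0.021,0,0,0,0,0,0,0.028,0,0,0,0,0,0,0.035,0.001,0,0,0,0,0,0.042,0.001,0,0,0,0,0,0.049,0.001,0,0,0,0,0,0.055,0.001,0,0,0,0,0,0.059,0.001,0,0,0,0,0,0.062,0.001,0,0,0,0,0,0.063,0.001,0,0,0,0,0]
}}

```text
clock: 10.47
eef_pos: [509.5, -35.0, 17.1]
tcp_rot: [-3.141, -0.0, 1.434]
contact_force: [-0.6, -3.6, 3.2]
opening: 0.501
grasp_force: 2.4
```

```bash
python3 - <<'E'
from path import *
from rig import cams
import pickle
rows([(-56,-46,0)])
f=cams.grab_frame('scene');g=cams.grab_frame('wrist')
cv2.imwrite('pics/s6.png',np.vstack([cv2.resize(f['color'][140:250,280:400],(436,400),interpolation=cv2.INTER_CUBIC),cv2.resize(g['color'][:240],(436,164))]))
E
```

```text
now [ -56.2 -119.1] 0.0 [-0.6 -3.6  3.2] 10.4667
(-56, -46, 0) [0.073 0.    0.002] [-0. -0.  0.]
```

View pics/s6.png

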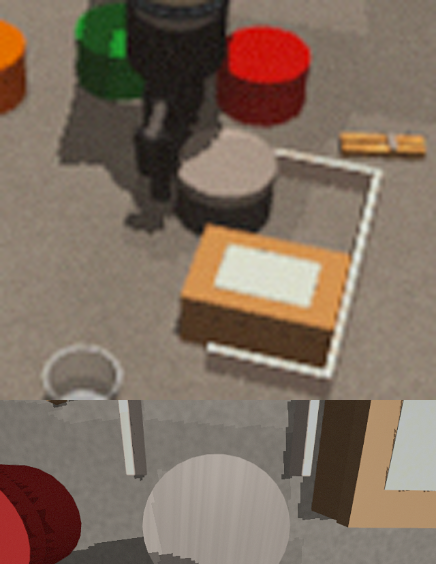

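The tin is entering the near bay well centred (wrist crop (216,525), walls at 130 and 308). The red tin and the carton are clear of the fingers.

Call:
{"op": "send_rows", "data": {
  "targets": [0.006,0,0,0,0,0,0,0.013,0,0,0,0,0,0,0.02,0,0,0,0,0,0,0.027,0,0,0,0,0,0,0.034,0,0,0,0,0,0,0.041,0,0,0,0,0,0,0.048,0,0,0,0,0,0,0.055,0,0,0,0,0,0,0.06,0,0,0,0,0,0,0.064,0,0,0,0,0,0,0.067,0,0,0,0,0,0,0.068,0,0,0,0,0,0]
}}

```text
clock: 11.57
eef_pos: [518.8, 32.4, 17.1]
tcp_rot: [-3.141, 0.0, 1.434]
contact_force: [-1.0, -2.3, -2.2]
opening: 0.499
grasp_force: 0.9
```

Call:
{"op": "send_rows", "data": {
  "targets": [0.001,0,0,0,0,0,0,0.002,0,0,0,0,0,0,0.003,0,0,0,0,0,0,0.003,0,0,0,0,0,0]
}}

```text
clock: 11.9
eef_pos: [519.2, 34.9, 17.2]
tcp_rot: [-3.142, -0.0, 1.434]
contact_force: [0.6, -0.7, -1.0]
opening: 0.499
grasp_force: 0.5
```

Call:
{"op": "send_rows", "data": {
  "targets": [0.001,0,0,0,0,0,0,0.002,0,0,0,0,0,0,0.002,0,0,0,0,0,0]
}}

```text
clock: 12.15
eef_pos: [519.5, 37.0, 17.2]
tcp_rot: [-3.142, -0.0, 1.434]
contact_force: [-1.0, -0.7, -1.0]
opening: 0.5
grasp_force: 0.6
```

```bash
python3 -c "
from path import *
rows([(-56,-46,0)])"
```

```text
now [-56.1 -46.5] -0.0 [-1.  -0.7 -1. ] 12.15
(-56, -46, 0) [0.001 0.    0.002] [-0. -0. -0.]
```

Call:
{"op": "send_rows", "data": {
  "targets": [0.001,0,0,0,0,0,0,0.002,0,0,0,0,0,0,0.002,0,0,0,0,0,0]
}}

```text
clock: 12.4
eef_pos: [519.7, 38.5, 17.2]
tcp_rot: [-3.141, 0.001, 1.434]
contact_force: [-0.1, -5.1, -0.5]
opening: 0.499
grasp_force: 2.4
```

Call:
{"op": "send_rows", "data": {
  "targets": [0.001,0,0,0,0,0,0,0.002,0,0,0,0,0,0,0.002,0,0,0,0,0,0]
}}

```text
clock: 12.65
eef_pos: [519.7, 39.0, 17.3]
tcp_rot: [-3.141, 0.003, 1.435]
contact_force: [-1.3, -18.8, 2.8]
opening: 0.503
grasp_force: 8.2
```

Call:
{"op": "send_rows", "data": {
  "targets": [0.001,0,0,0,0,0,0,0.002,0,0,0,0,0,0,0.002,0,0,0,0,0,0]
}}

```text
clock: 12.9
eef_pos: [519.7, 39.3, 17.4]
tcp_rot: [-3.141, 0.005, 1.436]
contact_force: [-1.7, -32.0, 7.9]
opening: 0.502
grasp_force: 13.7
```

The tin is home: it stopped at the back wall and the force rose to 32 N. Retreat straight back, rise, and check.

Call:
{"op": "send_rows", "data": {
  "targets": [-0.008,0,0,0,0,0,0,-0.02,0,0,0,0,0,0,-0.04,0,0,0,0,0,0,-0.06,0,-0.02,0,0,0,0,-0.07,0,-0.06,0,0,0,0,-0.08,0,-0.1,0,0,0,0,-0.09,0,-0.14,0,0,0,0,-0.1,0,-0.16,0,0,0,0,-0.1,0,-0.16,0,0,0,0,-0.1,0,-0.16,0,0,0,0]
}}

```text
clock: 13.73
eef_pos: [507.4, -56.7, 178.4]
tcp_rot: [3.138, -0.0, 1.433]
contact_force: [-0.4, 0.6, 0.1]
opening: 0.496
grasp_force: 0.0
```

```bash
python3 - <<'E'
from path import *
from rig import cams
f=cams.grab_frame('scene');g=cams.grab_frame('wrist')
cv2.imwrite('pics/s7.png',np.vstack([cv2.resize(f['color'][150:250,300:400],(300,300),interpolation=cv2.INTER_CUBIC).repeat(1,1) if 0 else cv2.resize(f['color'][150:245,250:450],(640,304),interpolation=cv2.INTER_CUBIC),g['color'][:290]]))
E
```

```text
(no output)
```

View pics/s7.png

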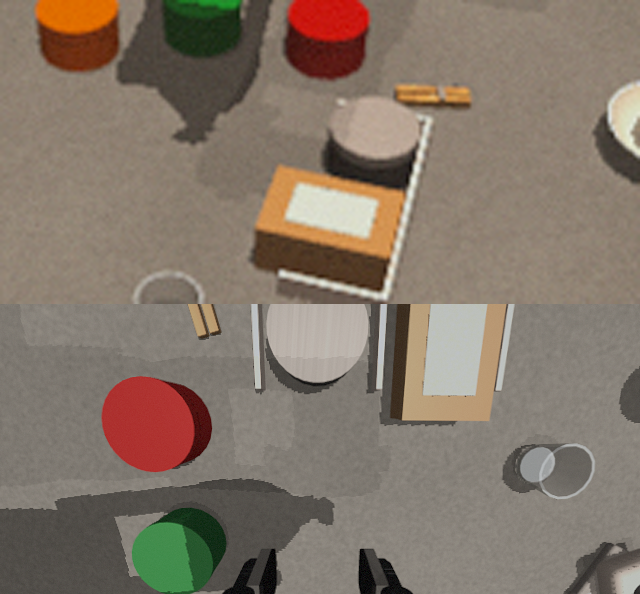

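The carton is at crop (330,215) and the tin at (375,135), both home against the back wall, straight and inside their bays. The peg, cup and coloured tins are untouched.

```bash
python3 -c "
from rig import r
print(r.sign_off())"
```

```text
the job is handed in; nothing more can be done
None
```

I pushed the carton end-on into the far bay and the dark tin into the near bay, each firmly home against the back wall. Nothing else was moved, and I handed the job in at about 14 s.

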